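Snap a coffee-pod deck onto its barbed posts

TASK

Put the coffee-pod stand together: lay the loose white deck over the three barbed posts of the grey stand, slots matching posts, then press it down post by post, never forcing all three at once, until every post has clicked through and the deck is locked fully home. The thin deck cracks under a push of more than 20 N, so feel your way; leave the coffee pods and the kitchen timer where they stand.

Things in the scene. Friction and masses are not known exactly. Their poses are not given: they have to be found in the camera images.
- stand: Grey pod stand, fixed. Origin on the worktop below its tray's centre; x short side, y long side, z up. Tray 126 x 202 mm on 3 screw feet, with 3 pillars (18 mm thick) at x, y = +47, -85; -47, -85; 0, +85 mm. How far the feet are screwed out this reading does not show: the pillars' flat shoulders, where the deck finally rests, lie 60 to 100 mm above the origin, all alike. Heads: see clip_a.
- deck: Loose white deck, plate 120 x 196 x 5 mm plus 2.5 mm rim, about 0.3 kg, flat on the worktop at first. Origin: centre of its underside; x short side, y long side, z up; it goes on with its axes along the stand's. Post slots 12 (x) by 9 mm at the posts' x, y; 46 mm pod wells at x +-29.5, y +-31; T grip in the middle. Laid on the posts it hangs on the heads' slants, underside about 15 mm above the shoulders.
- grip (a point): Middle of the black cross bar of the deck's grip: 44 mm long along the deck's x, 12 mm thick along its y, 18 mm high; this point is 32 mm above the deck's underside (27 mm above its upper face).
- hole_a (a point): Centre of the deck's post slot at deck x, y = +47, -85 mm, on the underside. Fully home it lies 60 to 100 mm above the stand's origin, depending on the feet.
- pad_a (a point): Grey thumb pad, 20 mm across, on the deck's upper face at deck x, y = +34, -67 mm: where to press with closed fingers, 22 mm from the axis of post a. 7 to 12 N on a pad force the plate over the barb; the force then drops, the leg draws the plate onto the shoulder (click), and it stands hard there, so that the force rises at once.
- clip_a (a joint): Squeeze of one leg of the snap head at stand x, y = +47, -85 mm, in m: 0 when free, over 0.002 while a slot is forced over it, about 0.0006 once it has snapped over the plate. Each head rises 19.5 mm above its shoulder: two sprung legs side by side along stand x, 5 mm wide in y, 6 mm over both at the tip, slanting out to 18 mm at the barb 6 mm above the shoulder; neck 10 mm.
- hole_b (a point): Centre of the deck's post slot at deck x, y = -47, -85 mm, on the underside. Fully home it lies 60 to 100 mm above the stand's origin, depending on the feet.
- pad_b (a point): Grey thumb pad, 20 mm across, on the deck's upper face at deck x, y = -34, -67 mm: where to press with closed fingers, 22 mm from the axis of post b.
- clip_b (a joint): Squeeze of one leg of the snap head at stand x, y = -47, -85 mm, in m: 0 when free, over 0.002 while a slot is forced over it, about 0.0006 once it has snapped over the plate.
- hole_c (a point): Centre of the deck's post slot at deck x, y = 0, +85 mm, on the underside. Fully home it lies 60 to 100 mm above the stand's origin, depending on the feet.
- pad_c (a point): Grey thumb pad, 20 mm across, on the deck's upper face at deck x, y = 0, +63 mm: where to press with closed fingers, 22 mm from the axis of post c.
- clip_c (a joint): Squeeze of one leg of the snap head at stand x, y = 0, +85 mm, in m: 0 when free, over 0.002 while a slot is forced over it, about 0.0006 once it has snapped over the plate.
- pod_blue: Bystander: coffee pod with a blue lid, 51 mm across, 44 mm high, origin under its centre, behind the work.
- pod_gold: Bystander: coffee pod with a gold lid, 51 mm across, 44 mm high, origin under its centre, behind the work.
- pod_red: Bystander: coffee pod with a red lid, 51 mm across, 44 mm high, origin under its centre, behind the work.
- coffee_pod_3: Bystander: coffee pod with a green lid, 51 mm across, 44 mm high, origin under its centre, beside the coffee maker.
- coffee_pod_4: Bystander: coffee pod with a red lid, 51 mm across, 44 mm high, origin under its centre, beside the coffee maker.
- timer: Bystander: red wind-up kitchen timer, 65 mm across, 52 mm high, behind the work; origin under its centre.

How it is judged:
By the outcome, as a careful person would: the job done as asked, in the order asked, and still so for the second after the job is handed in, with the robot touching nothing.
It also fails if it takes over 69 s, if anything falls off the work surface, if the arm or the gripper's body presses on something with over 40 N, if the wrist force passes 120 N, or if a joint passes its speed limit or range.

ROBOT

A 6-joint arm with a two-finger parallel gripper is mounted at the origin on a cart in front of the work surface, level with it; the furniture and walls round the work are solid. World frame = base frame: x ahead of the robot, y to its left, z up, the work surface at z = 0. Lengths are in mm, angles in degrees, forces in N, time in s.
With the tool pointing down it reaches from about 300 to 850 mm from the base axis. Payload 4.2 kg.
Tool frame: the origin (TCP) lies between the finger pads; the fingertips stand 22 mm ahead of it and the grasp point (between the pads) lies 3 mm ahead of it (env.finger_overhang is the distance from the TCP to the fingertips, in mm); z points along the fingers, y is the line along which they close (so a half turn about z gives the same grasp; the last joint's range is limited). The gripper opens to 91 mm and grips with 3 to 60 N. Pads are 32 mm wide; open, the fingers measure 118 mm over their backs; the gripper's body (76 mm by 178 mm) begins 60 mm behind the grasp point.
Start: joints at [75.344, 18.312, 89.639, -0, 72.044, -1.146], TCP at [134.333, 559.102, 235.976] pointing down, gripper open.
Joint ranges: [-177.97, 177.97], [-48.28, 115.42], [12.27, 149.76], [-77.06, 257.06], [2.81, 150.46], [-146.56, 146.56]. Speed limits (degrees/s): [147.25, 147.25, 180, 180, 180, 180].

INTERFACE

Orientations are given as [roll, pitch, yaw] about the fixed x, y, z axes, in that order (R = Rz(yaw) Ry(pitch) Rx(roll)).
In Python, from workcell import state, cams, ticket, look_for, outline_of, env gives the robot as it stands.
- The arm moves only by the tool servo_tool, never from a script. Its argument "steps" is a list of rows, each a list of 3 entries, a list of its own where there are three numbers: the closure in counts, from 0 (fully open) to 255 (shut), then the shift along the tool's x, y, z in mm, then the turn, a rotation vector about the tool's x, y, z in rad. A call has exactly 10 rows; each row shifts and turns the commanded pose from where the row before left it, along the tool's axes as they then stand; what a row does not reach is not made up. A row lasts 1/10 s, in which the tool goes at most 50 mm and 8.59 degrees, less where a joint would pass 70% of its speed; a pose out of reach is approached as far as the arm can. A call with a gripper value outside its range is refused whole. The fingers move at their own pace and stop on an object; "squeeze" is the grip in N (left out, the last holds). Time passes only in rows, so rows that do not move let the fingers close, or fill a call up. It gives the time, the measured TCP pose, the force, the opening and the grip force at its end, in the units of the state.
- state(): the state, without advancing time (a new reading comes with each control period).
- cams.grab_frame(name): name is "scene" or "top"; returns a dict with "color" (480x640x3 uint8, red, green, blue), "z_map" (480x640 float32, mm along the optical axis (not along the pixel's ray), 0 where there is no reading), "fovy" (degrees; the focal length in pixels is half the picture's height over the tangent of half this angle, whatever the lens; pixels are square), "cx", "cy" (the principal point, pixels), "eye" and "rotation" of the camera in the world. Camera axes: x right, y up, looking along -z (the intrinsics and any distortion apply to the point x, -y, -z); pixel columns grow to the right and rows downward; lengths in mm; the calibration is good to about 2 mm. A picture is of the moment at which its call begins.
- ticket.job_done(): hands the job in; it is judged then, once.
Trained networks look in a picture, given as the dict that the camera call returned (one of the last four; its "shot" number tells which), for a name from the list of things; names that differ only in an ending like _2 or _b are one class to them, and where a whole thing is asked for, a point or a joint stands for the part that bears it (a point fixed in the world has none). Each returns a list of dicts, best first, with "confidence" (0 to 1); they miss things now and then, are a little off and sometimes report something else, mostly with a low value. They report only what shows in the picture. A call takes as long as a camera call.
- look_for(picture, thing): "at" ([column, row] in pixels, amid what is visible of it).
- outline_of(picture, thing): "pixels" (480x640 bool, what is visible of it) and "at" ([column, row] in pixels, amid what is visible of it).
The state is a dict: "time_s": time; "qpos": joint angles; "qvel": joint speeds; "effort": joint torques, N m; "ee_pos": TCP position; "ee_rot": TCP orientation; "force": force on the tool from outside, world axes, zero at the start; "torque": the same for the moment, N m; "gripper_width": finger opening in mm; "gripper_force": force on a finger pad.
Only numpy, scipy, OpenCV 4.12 (cv2) and the standard library are available. Lean on these libraries where they do the work, as an engineer would, in place of code of your own. Each camera call takes 0.05 s, during which the arm holds its last target. There are 200 camera calls.

## Working session

There is one attempt and no reset: what is moved stays moved. The work goes in short steps, Python scripts to look and compute and a tool call to move; the robot and the scene stay as the last step left them, time stands still between calls to the robot, and variables do not carry over. Pictures are saved under pics/ and viewed, at most 10 in all, crops included, and the job is handed in when it is done.

Besides the shell and the picture viewer there is one more tool, called after ">>>" by a JSON object that holds its "fn" and its "kwargs", one argument or row to a line. servo_tool: Moves the arm, as the interface text tells. Its arguments: {"type":"object","properties":{"steps":{"type":"array","items":{"type":"array"}},"squeeze":{"type":"number"}},"required":["steps"]}

```bash
ls; mkdir -p pics; python3 - <<'E'
from workcell import state,cams,env
import cv2,numpy as np
for n in ("scene","top"):
    f=cams.grab_frame(n); cv2.imwrite(f"pics/{n}0.png",f["color"][:,:,::-1])
    print(n,f["fovy"],f["cx"],f["cy"],f["eye"],f["rotation"],[k for k in f])
s=state();print(s, env.finger_overhang)
E
```

```text
pics
scene 55.2144155973274 320.2868963787812 239.89560873632342 [ -76.81762662 -856.6502691   889.4258547 ] [ 53.5274397   -0.36979484 -41.3148517 ] ['color', 'z_map', 'fovy', 'cx', 'cy', 'eye', 'rotation', 'shot']
top 45.54321292007473 320.0026953732722 236.17430320558935 [ 348.6145034   -68.01643004 1355.18477319] [ 12.1279166   -0.24975978 -91.36221668] ['color', 'z_map', 'fovy', 'cx', 'cy', 'eye', 'rotation', 'shot']
{'time_s': 0.1, 'qpos': array([ 7.53430583e+01,  1.83503564e+01,  8.96984415e+01, -1.80808872e-03,
        7.20442150e+01, -1.14680019e+00]), 'qvel': array([-0.02343865, -0.05024369, -0.12414319,  0.00138695,  0.08172746,
        0.02003876]), 'effort': array([ 1.54550169e-03, -4.13332415e+01, -2.32509130e+01,  7.28363357e-02,
        4.21650661e-02, -6.94474784e-05]), 'ee_pos': array([134.24414534, 558.69123224, 235.18708612]), 'ee_rot': array([-1.79906971e+02, -1.42794064e-04,  1.66490417e+02]), 'force': array([-0.02882006,  0.21666612, -0.31330162]), 'torque': array([-0.0849982 , -0.04435538, -0.03795343]), 'gripper_force': 0.0, 'gripper_width': 91.39161722254742} 22.0
```

View pics/scene0.png

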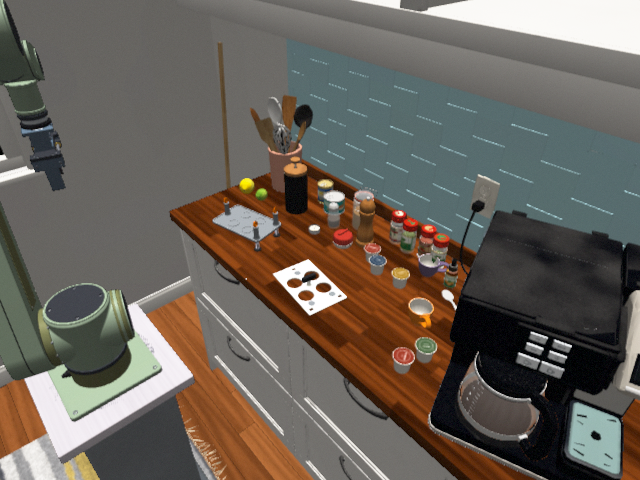

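View pics/top0.png

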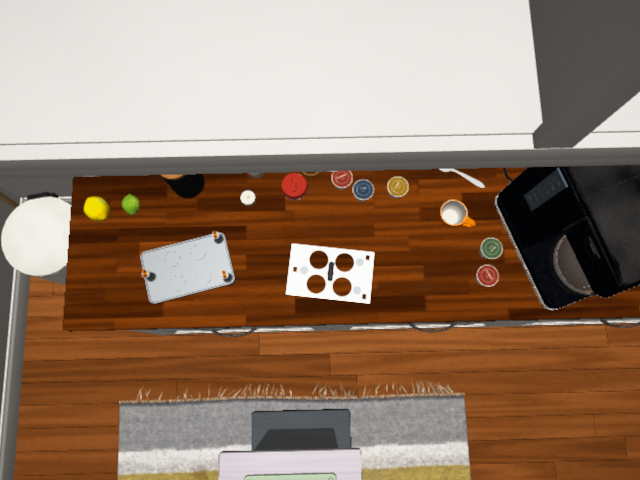

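```bash
cat > h.py <<'E'
import numpy as np,cv2
from scipy.spatial.transform import Rotation as Ro
from workcell import state,cams,ticket,look_for,outline_of,env
def cam(f):
    R=Ro.from_euler('xyz',f["rotation"],degrees=True).as_matrix() if np.size(f["rotation"])==3 else np.array(f["rotation"])
    return R,np.array(f["eye"]),240/np.tan(np.radians(f["fovy"]/2)),f["cx"],f["cy"]
def proj(f,P):
    R,e,F,cx,cy=cam(f); p=(np.atleast_2d(P)-e)@R
    return np.c_[cx+F*p[:,0]/-p[:,2], cy-F*p[:,1]/-p[:,2]]
def ray(f,uv):
    R,e,F,cx,cy=cam(f); d=R@np.array([(uv[0]-cx)/F,-(uv[1]-cy)/F,-1]); return e,d
def atz(f,uv,z):
    e,d=ray(f,uv); return e+d*(z-e[2])/d[2]
def tri(rs):
    A=0;b=0
    for e,d in rs:
        d=d/np.linalg.norm(d);M=np.eye(3)-np.outer(d,d);A=A+M;b=b+M@e
    X=np.linalg.solve(A,b); return X,[np.linalg.norm(np.cross(X-e,d/np.linalg.norm(d))) for e,d in rs]
E
python3 - <<'E'
from h import *
import pickle
F={n:cams.grab_frame(n) for n in("scene","top")}
pickle.dump(F,open("f0.pkl","wb"))
for t in ("stand","deck","grip","hole_a","pad_a","clip_a"):
    for n in F:
        for d in look_for(F[n],t)[:4]:
            u=np.array(d["at"]);z=F[n]["z_map"][int(u[1]),int(u[0])]
            e,dd=ray(F[n],u); X=e+dd*z
            print(t,n,np.round(u,1),round(d["confidence"],2),np.round(X))
c=lambda n,x0,y0,w,h:cv2.resize(F[n]["color"][y0:y0+h,x0:x0+w],(400,300),interpolation=cv2.INTER_CUBIC)
im=np.vstack([np.hstack([c("top",135,225,104,78),c("top",280,233,104,78)]),np.hstack([c("scene",200,190,92,69),c("scene",264,255,92,69)])])
cv2.imwrite("pics/m0.png",im[:,:,::-1])
E
```

```text
stand top [188.3 266.7] 0.75 [565. 226.  44.]
deck scene [310.6 289.9] 0.82 [ 541. -121.    4.]
deck top [331.3 274.2] 0.58 [ 540. -105.   38.]
grip scene [310.3 282.1] 0.66 [ 549. -110.   20.]
grip top [332.4 268.7] 0.74 [ 553. -107.   41.]
hole_a scene [309.1 282.9] 0.84 [ 550. -104.   13.]
hole_a top [330.9 271.4] 0.56 [ 547. -104.   41.]
pad_a scene [310.4 285.8] 0.94 [ 549. -110.    6.]
pad_a top [332.4 274.1] 0.94 [ 541. -107.   38.]
```

View pics/m0.png

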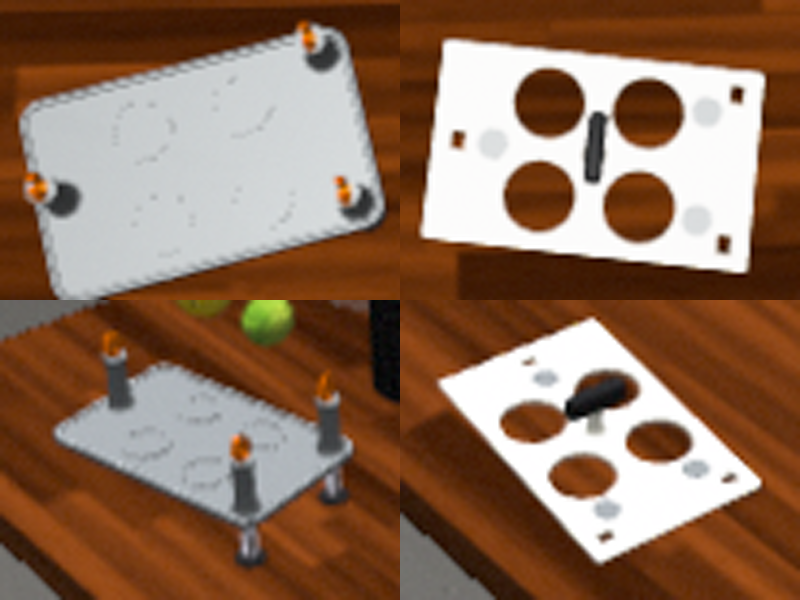

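```bash
cat > fit.py <<'E'
from h import *
import pickle
from scipy.optimize import least_squares
F=pickle.load(open("f0.pkl","rb"))
def cents(mask,k,minA,maxA=1e9,w=None):
    n,l,s,c=cv2.connectedComponentsWithStats(mask.astype(np.uint8),connectivity=8)
    return [(s[i,4],c[i]) for i in range(1,n) if minA<=s[i,4]<=maxA]
box={"top":(130,225,385,310),"scene":(205,190,350,325)}
obsO={};obsW={};obsC={}
for n,f in F.items():
    C=f["color"].astype(int);r,g,b=C[...,0],C[...,1],C[...,2]
    x0,y0,x1,y1=box[n];m=np.zeros(r.shape,bool);m[y0:y1,x0:x1]=1
    xs=240 if n=="top" else 285
    white=m&(np.minimum(np.minimum(r,g),b)>140)
    l=white.copy(); l[:,:xs if n=="top" else 270]=0
    nn,lab,st,_=cv2.connectedComponentsWithStats(l.astype(np.uint8))
    k=1+np.argmax(st[1:,4]);W=(lab==k).astype(np.uint8)
    cn=max(cv2.findContours(W,cv2.RETR_EXTERNAL,cv2.CHAIN_APPROX_NONE)[0],key=cv2.contourArea)
    hull=cv2.convexHull(cn);H=np.zeros_like(W);cv2.fillConvexPoly(H,hull,1)
    # lines -> corners : fit from minimal quad
    q=cv2.approxPolyN(hull,4)[0].astype(float) if hasattr(cv2,"approxPolyN") else None
    obsC[n]=(q,hull[:,0])
    # holes
    H2=cv2.erode(H,np.ones((3,3)))
    hol=(H2>0)&(r-b>15)&(np.minimum(np.minimum(r,g),b)<120)
    print(n,"holes",[(a,np.round(c,1)) for a,c in cents(hol,0,4)]); print(" quad",np.round(q,1).tolist())
    o=m&(r>150)&(r-b>90)&(g<0.75*r)&(r-g>50); o[:, (240 if n=="top" else 285):]=0
    print(n,"orange",[(a,np.round(c,1)) for a,c in cents(o,0,2)])
    pass
E
python3 fit.py
```

```text
scene holes [(np.int32(53), array([312.2, 274.2])), (np.int32(111), array([294.3, 282.7])), (np.int32(111), array([323.1, 287.1])), (np.int32(119), array([305.6, 295.2]))]
 quad [[348.0, 297.0], [309.0, 315.0], [272.0, 273.0], [308.0, 259.0]]
scene orange [(np.int32(5), array([224.2, 199.2])), (np.int32(6), array([273.5, 209. ])), (np.int32(11), array([254. , 223.5])), (np.int32(16), array([208.6, 239.6])), (np.int32(8), array([270.2, 237.1])), (np.int32(41), array([221.5, 252.6])), (np.int32(3), array([266., 246.])), (np.int32(2), array([269.5, 248.5])), (np.int32(22), array([232.8, 263.3]))]
top holes [(np.int32(256), array([318.4, 259.3])), (np.int32(250), array([344.2, 262. ])), (np.int32(11), array([367.1, 257.4])), (np.int32(9), array([294.7, 268.4])), (np.int32(262), array([315.7, 283.5])), (np.int32(264), array([341.7, 286.4])), (np.int32(13), array([363.8, 296. ]))]
 quad [[375.0, 251.0], [370.0, 304.0], [285.0, 294.0], [291.0, 242.0]]
top orange [(np.int32(14), array([214.3, 233.7])), (np.int32(5), array([142.2, 270.6])), (np.int32(18), array([223.7, 274.1])), (np.int32(14), array([144.3, 273.7]))]
```

```bash
cat > rend.py <<'E'
from h import *
import pickle
from scipy.optimize import minimize
S=8
def poly(f,box,Ps,img,val):
    x0,y0,x1,y1=box
    uv=(proj(f,Ps)-[x0,y0]+0.5)*S-0.5
    cv2.fillPoly(img,[np.round(uv*16).astype(np.int32)],val,shift=4)
def W(p,L): # p=x,y,z,yaw(deg)
    c,s=np.cos(np.radians(p[3])),np.sin(np.radians(p[3])); L=np.atleast_2d(np.array(L,float))
    return np.c_[p[0]+c*L[:,0]-s*L[:,1],p[1]+s*L[:,0]+c*L[:,1],p[2]+L[:,2]]
def rect(cx,cy,a,b,z): return [[cx-a/2,cy-b/2,z],[cx+a/2,cy-b/2,z],[cx+a/2,cy+b/2,z],[cx-a/2,cy+b/2,z]]
t=np.linspace(0,2*np.pi,40)[:-1]
def circ(cx,cy,r,z): return [[cx+r*np.cos(a),cy+r*np.sin(a),z] for a in t]
POST=[(47,-85),(-47,-85),(0,85)]
def rrect(a,b,r,z):
    out=[]
    for sx,sy,a0 in((1,1,0),(-1,1,90),(-1,-1,180),(1,-1,270)):
        for k in np.radians(np.linspace(a0,a0+90,8)): out.append([sx*(a/2-r)+r*np.cos(k),sy*(b/2-r)+r*np.sin(k),z])
    return out
def deck(f,box,p):
    h,w=(box[3]-box[1])*S,(box[2]-box[0])*S
    out=np.zeros((h,w),np.uint8)
    for z in(0,7.5): poly(f,box,W(p,rect(0,0,120,196,z)),out,255)
    for L in [circ(x,y,23,None) for x in(-29.5,29.5) for y in(-31,31)]+[rect(x,y,12,9,None) for x,y in POST]:
        m=None
        for z in(0.,5.):
            q=np.zeros((h,w),np.uint8); poly(f,box,W(p,[[l[0],l[1],z] for l in L]),q,255); m=q if m is None else m&q
        out[m>0]=0
    dc=np.zeros((h,w),np.uint8)
    for z in (22,41): poly(f,box,W(p,rect(0,0,46,14,z)),dc,255)
    poly(f,box,np.vstack([W(p,circ(0,0,6,5))[:20],W(p,circ(0,0,6,41))[20:]]),dc,255)
    for x,y in((34,-67),(-34,-67),(0,63)): poly(f,box,W(p,circ(x,y,10,5)),out,int(255*.88))
    g=lambda i:cv2.resize(i.astype(np.float32)/255,(w//S,h//S),interpolation=cv2.INTER_AREA)
    return g(out),1-cv2.dilate(g(dc),np.ones((3,3)))
def tray(f,box,p,th=5):
    h,w=(box[3]-box[1])*S,(box[2]-box[0])*S
    out=np.zeros((h,w),np.uint8);dc=out.copy()
    poly(f,box,W(p,rrect(126,202,p[4] if len(p)>4 else 12,0)),out,255)
    for x,y in POST:
        a=np.vstack([proj(f,W(p,circ(x,y,11,z))) for z in(0,60)])-[box[0],box[1]]
        cv2.fillConvexPoly(dc,cv2.convexHull(((a+.5)*S).astype(np.int32)),255)
    g=lambda i:cv2.resize(i.astype(np.float32)/255,(w//S,h//S),interpolation=cv2.INTER_AREA)
    return g(out),1-g(dc)
def ncc(f,box,obs,model,p):
    m,wt=model(f,box,p); A=obs
    w=wt/wt.sum(); a=A-(w*A).sum(); b=m-(w*m).sum()
    return (w*a*b).sum()/np.sqrt((w*a*a).sum()*(w*b*b).sum()+1e-9)
def white(f,box):
    C=f["color"].astype(float)[box[1]:box[3],box[0]:box[2]]
    return np.clip(C[...,2]/255,0,1)  # blue: wood is dark in blue
E
cat > fit2.py <<'E'
from rend import *
import sys
F=pickle.load(open("f0.pkl","rb"))
D={}
for n,b in(("top",(278,234,384,312)),("scene",(264,252,356,322))):
    f=F[n];o=white(f,b)
    r=minimize(lambda q:-ncc(f,b,o,deck,[q[0],q[1],0,q[2]]),[540,-105,-5],method="Nelder-Mead",options=dict(initial_simplex=[[540,-105,-5],[546,-105,-5],[540,-99,-5],[540,-105,-2]],xatol=.02,fatol=1e-7))
    print("deck",n,np.round(r.x,2),-r.fun); D[n]=r.x
    D[n]=r.x
dm=np.mean([D["top"],D["scene"]],0); off={n:np.r_[(D[n]-dm)[:2],0] for n in D}
bx={"top":(134,228,242,310),"scene":(204,205,292,262)}
ob={n:white(F[n],bx[n]) for n in F}
def cost(q,ns=("top","scene")):
    return -sum(ncc(F[n],bx[n],ob[n],tray,[q[0]+off[n][0],q[1]+off[n][1],q[2],q[3],12]) for n in ns)
i=np.array([560,228,35,12.]);sim=np.vstack([i]+[i+np.eye(4)[k]*[8,8,10,4][k] for k in range(4)])
r=minimize(cost,i,method="Nelder-Mead",options=dict(initial_simplex=sim,xatol=.02,fatol=1e-7,maxiter=600))
print("tray",np.round(r.x,2),-r.fun)
# heads
T=r.x; P=W([T[0],T[1],0,T[3]],[[x,y,0] for x,y in POST])
for k in range(3):
    rs=[]
    for n,f in F.items():
        C=f["color"].astype(float);w=np.clip(C[...,0]-C[...,2]-90,0,None)*(C[...,0]>140)*(C[...,0]-C[...,1]>50)
        w=np.clip(C[...,0]-150,0,None)*(C[...,0]-C[...,2]>90)
        u=proj(f,[P[k][0],P[k][1],(T[2]+55)])[0]
        yy,xx=np.mgrid[:480,:640]; 
        for it in range(6):
            g=w*(np.hypot(xx-u[0],yy-u[1])<(8 if it==0 else 5)); u=np.array([(g*xx).sum(),(g*yy).sum()])/g.sum()
        e,d=ray(f,u); rs.append((e-off[n],d)); print("  ",n,np.round(u,1),end="")
    X,res=tri(rs); print("\nhead","abc"[k],"tray-pred",np.round(P[k][:2],1),"tri",np.round(X,1),np.round(res,1))
pickle.dump((D,off,T),open("fit.pkl","wb"))
E
python3 fit2.py
```

```text
deck top [ 549.34 -102.67   -7.64] 0.9500909232237502
deck scene [ 550.06 -100.46   -7.72] 0.9711452227365699
tray [564.56 230.79  43.96  13.36] 1.9551071521170935
   scene [274. 209.]   top [214.6 233.9]
head a tray-pred [629.9 159. ] tri [627.8 157.7 102.5] [0.8 0.8]
   scene [254.  222.7]   top [223.5 273.6]
head b tray-pred [538.5 137.2] tri [537.4 137.1 101.1] [1.2 1.2]
   scene [224.2 198.9]   top [143.9 272.9]
head c tray-pred [544.9 313.5] tri [542.2 312.9 102.3] [1.9 1.9]
```

>>> {"fn": "servo_tool", "kwargs": {
  "steps": [
    [0,[-31,-30,0],[0,0,0]],
    [0,[-31,-30,0],[0,0,0]],
    [0,[-31,-30,0],[0,0,0]],
    [0,[-31,-30,0],[0,0,0]],
    [0,[-31,-30,0],[0,0,0]],
    [0,[-31,-30,0],[0,0,0]],
    [0,[-31,-30,0],[0,0,0]],
    [0,[-31,-30,0],[0,0,0]],
    [0,[-31,-30,0],[0,0,0]],
    [0,[-31,-30,0],[0,0,0]]
  ],
  "squeeze": 20
}}

```text
time_s: 1.8
ee_pos: [366.3, 193.4, 236.3]
ee_rot: [180.0, 0.0, 166.5]
force: [0.2, 0.2, -0.6]
gripper_width: 91.3
gripper_force: 0.0
```

```bash
cat >> h.py <<'E'
def to(x,y,z,yaw=None):
    s=state();R=Ro.from_euler('xyz',s["ee_rot"],degrees=True).as_matrix()
    d=np.array([x,y,z])-s["ee_pos"]; print("t",round(s["time_s"],2),"pos",np.round(s["ee_pos"],1),"rot",np.round(s["ee_rot"],2),"F",np.round(s["force"],1),"w",round(s["gripper_width"],1),"gf",round(s["gripper_force"],1))
    print(" tool shift",np.round(R.T@d,1), "" if yaw is None else " rotvec(tool) %s"%np.round(Ro.from_matrix(R.T@Ro.from_euler('xyz',[180,0,yaw],degrees=True).as_matrix()).as_rotvec(),4))
E
python3 -c "
from h import *
to(549.7,-101.6,150,172.3)"
```

```text
t 1.8 pos [366.3 193.4 236.3] rot [1.7996e+02 4.0000e-02 1.6650e+02] F [ 0.2  0.2 -0.6] w 91.3 gf 0.0
 tool shift [-247.1 -244.1   86.3]  rotvec(tool) [ 0.0007  0.0008 -0.1012]
```

>>> {"fn": "servo_tool", "kwargs": {
  "steps": [
    [0,[-31,-30.5,6],[0,0,0]],
    [0,[-31,-30.5,8],[0,0,0]],
    [0,[-31,-30.5,10],[0,0,0]],
    [0,[-31,-30.5,10],[0,0,0]],
    [0,[-31,-30.5,10],[0,0,0]],
    [0,[-31,-30.5,10],[0,0,0]],
    [0,[-31,-30.5,10],[0,0,0]],
    [0,[-30,-30.5,12],[0,0,0]],
    [0,[0,0,10],[0,0,-0.1]],
    [0,[0,0,0],[0,0,0]]
  ]
}}

```text
time_s: 2.8
ee_pos: [548.2, -100.8, 148.2]
ee_rot: [180.0, -0.2, 172.1]
force: [-0.8, 0.6, -0.3]
gripper_width: 91.4
gripper_force: 0.0
```

```bash
python3 - <<'E'
from h import *
import pickle
to(549.7,-101.6,36,172.3)
F={n:cams.grab_frame(n) for n in("scene","top")}
pickle.dump(F,open("f1.pkl","wb"))
c=lambda n,x0,y0,w,h:cv2.resize(F[n]["color"][y0:y0+h,x0:x0+w],(400,300),interpolation=cv2.INTER_CUBIC)
cv2.imwrite("pics/m1.png",np.hstack([c("top",260,210,144,108),c("scene",250,220,128,96)])[:,:,::-1])
E
```

```text
t 2.8 pos [ 548.2 -100.8  148.2] rot [179.97  -0.21 172.1 ] F [-0.8  0.6 -0.3] w 91.4 gf 0.0
 tool shift [ -2.   -0.6 112.2]  rotvec(tool) [ 0.0005 -0.0037 -0.0035]
```

View pics/m1.png

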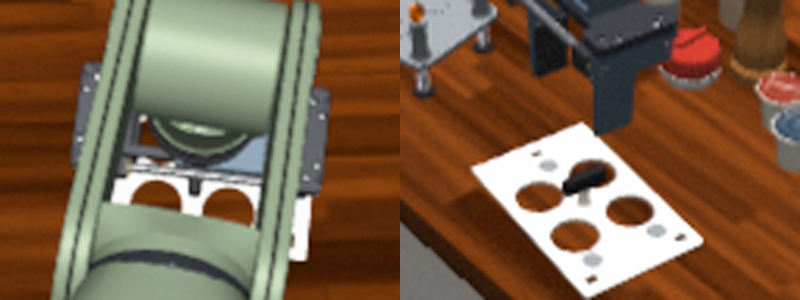

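>>> {"fn": "servo_tool", "kwargs": {
  "steps": [
    [0,[-1,-0.5,16],[0,0,-0.003]],
    [0,[0,0,16],[0,0,0]],
    [0,[0,0,16],[0,0,0]],
    [0,[0,0,16],[0,0,0]],
    [0,[0,0,16],[0,0,0]],
    [0,[0,0,14],[0,0,0]],
    [0,[0,0,10],[0,0,0]],
    [0,[0,0,6],[0,0,0]],
    [0,[0,0,2],[0,0,0]],
    [120,[0,0,0],[0,0,0]]
  ]
}}

```text
time_s: 3.9
ee_pos: [550.0, -100.5, 38.2]
ee_rot: [180.0, 0.0, 172.4]
force: [-0.0, 0.7, -0.5]
gripper_width: 85.5
gripper_force: 0.0
```

>>> {"fn": "servo_tool", "kwargs": {
  "steps": [
    [255,[0,0,0],[0,0,0]],
    [255,[0,0,0],[0,0,0]],
    [255,[0,0,0],[0,0,0]],
    [255,[0,0,0],[0,0,0]],
    [255,[0,0,0],[0,0,0]],
    [255,[0,0,0],[0,0,0]],
    [255,[0,0,0],[0,0,0]],
    [255,[0,0,0],[0,0,0]],
    [255,[0,0,0],[0,0,0]],
    [255,[0,0,0],[0,0,0]]
  ],
  "squeeze": 30
}}

```text
time_s: 4.9
ee_pos: [549.7, -100.6, 37.9]
ee_rot: [180.0, -0.0, 172.4]
force: [-0.3, 1.4, -0.2]
gripper_width: 11.4
gripper_force: 30.0
```

```bash
python3 - <<'E'
from h import *
to(549.7,-101.6,36,172.3)
E
```

```text
t 4.9 pos [ 549.7 -100.6   37.9] rot [180.    -0.   172.39] F [-0.3  1.4 -0.2] w 11.4 gf 30.0
 tool shift [-0.1 -1.   1.9]  rotvec(tool) [ 0.     -0.0001  0.0017]
```

>>> {"fn": "servo_tool", "kwargs": {
  "steps": [
    [255,[0,0,-4],[0,0,0]],
    [255,[0,0,-10],[0,0,0]],
    [255,[0,0,-18],[0,0,0]],
    [255,[0,0,-20],[0,0,0]],
    [255,[0,0,-20],[0,0,0]],
    [255,[0,0,-20],[0,0,0]],
    [255,[0,0,-20],[0,0,0]],
    [255,[0,0,-20],[0,0,0]],
    [255,[0,0,-14],[0,0,0]],
    [255,[0,0,-8],[0,0,0]]
  ]
}}

```text
time_s: 5.9
ee_pos: [550.1, -100.6, 193.8]
ee_rot: [-180.0, 0.1, 172.4]
force: [-0.1, 0.5, -3.2]
gripper_width: 11.9
gripper_force: 30.0
```

```bash
python3 - <<'E'
from h import *
to(563.3,230.3,190,193.4)
E
```

```text
t 5.9 pos [ 550.1 -100.6  193.8] rot [-1.8000e+02  1.4000e-01  1.7239e+02] F [-0.1  0.5 -3.2] w 11.9 gf 30.0
 tool shift [ 30.7 329.8   3.7]  rotvec(tool) [-0.0005  0.0024 -0.3667]
```

>>> {"fn": "servo_tool", "kwargs": {
  "steps": [
    [255,[1.5,16,0],[0,0,0]],
    [255,[3,30,0],[0,0,0]],
    [255,[3.5,39,0],[0,0,0]],
    [255,[3.5,40,0],[0,0,0]],
    [255,[4,40,0],[0,0,0]],
    [255,[4,40,0],[0,0,0]],
    [255,[4,40,0],[0,0,0]],
    [255,[3.5,40,0],[0,0,0]],
    [255,[2.5,30,0],[0,0,0]],
    [255,[1.2,15,0],[0,0,0]]
  ]
}}

```text
time_s: 6.9
ee_pos: [561.9, 233.8, 190.9]
ee_rot: [180.0, -0.1, 172.5]
force: [1.1, 0.4, -2.9]
gripper_width: 11.7
gripper_force: 30.0
```

>>> {"fn": "servo_tool", "kwargs": {
  "steps": [
    [255,[0,0,0],[0,0,-0.04]],
    [255,[0,0,0],[0,0,-0.06]],
    [255,[0,0,0],[0,0,-0.07]],
    [255,[0,0,0],[0,0,-0.07]],
    [255,[0,0,0],[0,0,-0.06]],
    [255,[0,0,0],[0,0,-0.04]],
    [255,[0,0,0],[0,0,-0.027]],
    [255,[0,0,0],[0,0,0]],
    [255,[0,0,0],[0,0,0]],
    [255,[0,0,0],[0,0,0]]
  ]
}}

```text
time_s: 7.9
ee_pos: [562.9, 230.5, 191.8]
ee_rot: [180.0, -0.0, -166.6]
force: [-0.1, 0.1, -3.0]
gripper_width: 11.8
gripper_force: 30.0
```

```bash
python3 - <<'E'
from h import *
import pickle
to(563.3,230.3,170,193.4)
F={n:cams.grab_frame(n) for n in("scene","top")}
pickle.dump(F,open("f2.pkl","wb"))
c=lambda n,x0,y0,w,h:cv2.resize(F[n]["color"][y0:y0+h,x0:x0+w],(400,300),interpolation=cv2.INTER_CUBIC)
cv2.imwrite("pics/m2.png",np.hstack([c("top",110,205,160,120),c("scene",180,150,128,96)])[:,:,::-1])
E
```

```text
t 7.9 pos [562.9 230.5 191.8] rot [ 1.8000e+02 -2.0000e-02 -1.6661e+02] F [-0.1  0.1 -3. ] w 11.8 gf 30.0
 tool shift [-0.3 -0.3 21.8]  rotvec(tool) [ 0.     -0.0003 -0.0002]
```

View pics/m2.png

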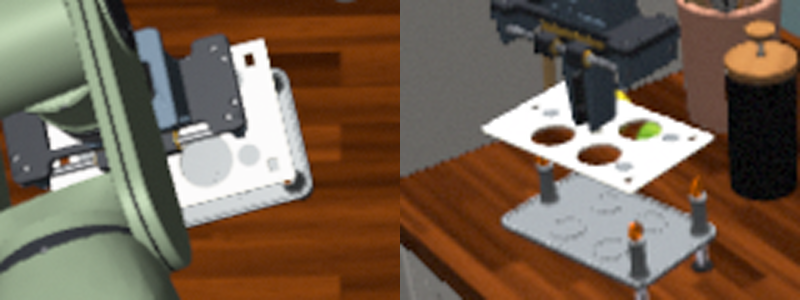

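```bash
cat > fit3.py <<'E'
from rend import *
import sys
F=pickle.load(open(sys.argv[1],"rb"));z=float(sys.argv[2]);D,off,T=pickle.load(open("fit.pkl","rb"))
bx={"scene":(194,170,298,214),"top":(190,215,260,292)} if len(sys.argv)<4 else eval(sys.argv[3])
for n,b in bx.items():
    f=F[n];C=f["color"].astype(float)[b[1]:b[3],b[0]:b[2]]
    mn=C.min(2);mx=C.max(2)
    o=np.clip((mn-150)/90,0,1)
    grip=((mx<125)&(C[...,0]-C[...,2]<15))|((C[...,1]>C[...,0]+8)&(C[...,1]>C[...,2]+8))
    grip=cv2.dilate(cv2.morphologyEx(grip.astype(np.uint8),cv2.MORPH_OPEN,np.ones((2,2))),np.ones((5,5)))
    keep=1-grip
    def M(f,b,p):
        m,w=deck(f,b,p); w=w*keep
        return m,w
    i=np.array([563,230.5,13.4]);sim=np.vstack([i]+[i+np.eye(3)[k]*[5,5,2][k] for k in range(3)])
    r=minimize(lambda q:-ncc(f,b,o,M,[q[0],q[1],z,q[2]]),i,method="Nelder-Mead",options=dict(initial_simplex=sim,xatol=.02,fatol=1e-7))
    print(n,np.round(r.x,2),round(-r.fun,3),"corrected",np.round(r.x[:2]-off[n][:2],2),"free px",keep.mean().round(2))
    m,w=M(f,b,[r.x[0],r.x[1],z,r.x[2]])
    cv2.imwrite(f"pics/fit_{n}.png",cv2.resize(np.vstack([o*255,m*255,w*255]),None,fx=3,fy=3))
E
python3 fit3.py f2.pkl 153.9; python3 -c "
import cv2,numpy as np
a=cv2.imread('pics/fit_scene.png');b=cv2.imread('pics/fit_top.png');h=max(a.shape[0],b.shape[0])
p=lambda i:cv2.copyMakeBorder(i,0,h-i.shape[0],0,5,cv2.BORDER_CONSTANT)
i=np.hstack([p(a),p(b)]);s=min(1,600/h);cv2.imwrite('pics/fits.png',cv2.resize(i,None,fx=s,fy=s))"
```

```text
scene [562.76 232.25  13.18] 0.962 corrected [562.4  231.15] free px 0.51
top [561.72 227.35  13.99] 0.821 corrected [562.07 228.46] free px 0.81[ WARN:0@1.679] global loadsave.cpp:1063 imwrite_ Unsupported depth image for selected encoder is fallbacked to CV_8U.
```

View pics/fits.png

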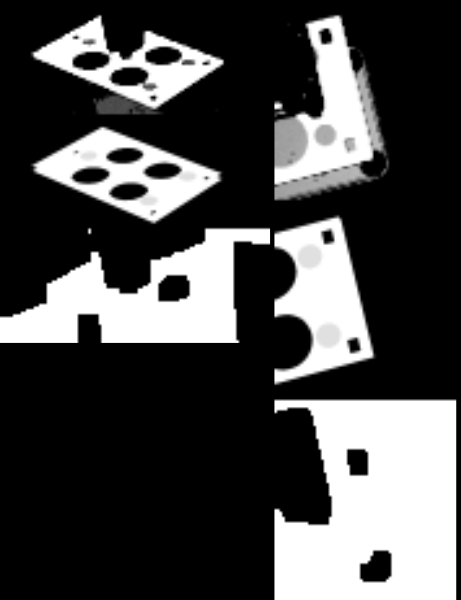

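>>> {"fn": "servo_tool", "kwargs": {
  "steps": [
    [255,[-0.5,-0.5,4],[0,0,0]],
    [255,[0,0,6],[0,0,0]],
    [255,[0,0,6],[0,0,0]],
    [255,[0,0,6],[0,0,0]],
    [255,[0,0,4],[0,0,0]],
    [255,[0,0,3],[0,0,0]],
    [255,[0,0,2],[0,0,0]],
    [255,[0,0,0],[0,0,0]],
    [255,[0,0,0],[0,0,0]],
    [255,[0,0,0],[0,0,0]]
  ]
}}

```text
time_s: 9.0
ee_pos: [563.8, 230.3, 161.3]
ee_rot: [180.0, 0.0, -166.6]
force: [-0.4, 0.6, -3.1]
gripper_width: 11.7
gripper_force: 30.0
```

```bash
python3 - <<'E'
from h import *
import pickle
to(563.3,230.3,146,193.4)
F={n:cams.grab_frame(n) for n in("scene","top")}
pickle.dump(F,open("f3.pkl","wb"))
c=lambda n,x0,y0,w,h:cv2.resize(F[n]["color"][y0:y0+h,x0:x0+w],(800,600),interpolation=cv2.INTER_CUBIC)
cv2.imwrite("pics/m3.png",c("scene",190,170,112,84)[:,:,::-1])
E
python3 fit3.py f3.pkl 121.8 '{"scene":(194,180,298,224)}' 2>/dev/null
```

```text
t 9.0 pos [563.8 230.3 161.3] rot [ 1.7999e+02  4.0000e-02 -1.6658e+02] F [-0.4  0.6 -3.1] w 11.7 gf 30.0
 tool shift [ 0.5  0.1 15.3]  rotvec(tool) [0.0002 0.0007 0.0003]
scene [565.46 234.32  13.06] 0.945 corrected [565.1  233.22] free px 0.55
```

View pics/m3.png

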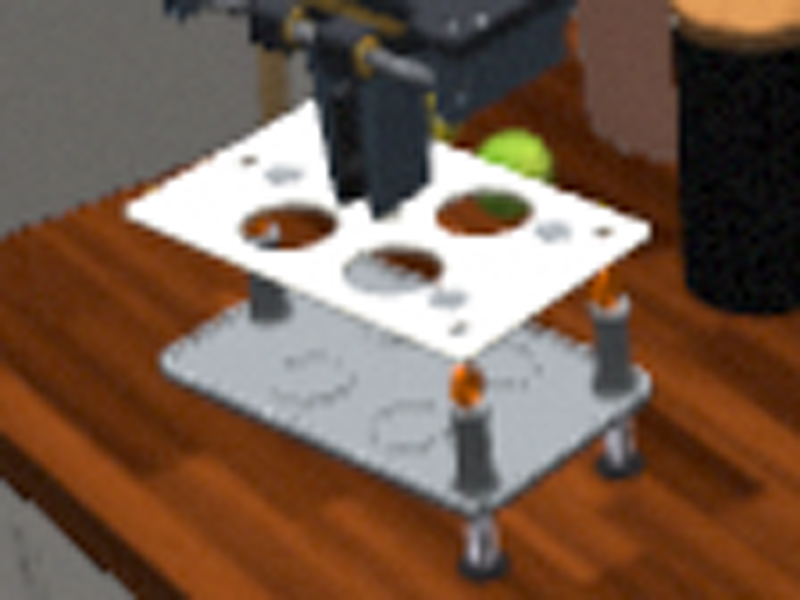

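```bash
sed -i 's/^dm=.*$/off={"top":np.array([-.2,-.5,0]),"scene":np.array([.2,1.7,0])}/' fit2.py; sed -i 's/^i=np.array(\[560,228,35,12.\])/i=np.array([563,230,42,13.])/' fit2.py
cat >> fit2.py <<'E'
for n in F:
    q=minimize(lambda q:cost([q[0],q[1],T[2],q[2]],(n,)),[T[0],T[1],T[3]],method="Nelder-Mead",options=dict(initial_simplex=[[563,230,13],[568,230,13],[563,235,13],[563,230,15]])).x
    print("tray only",n,np.round(q,2))
E
python3 fit2.py
```

```text
deck top [ 549.34 -102.67   -7.64] 0.9500909232237502
deck scene [ 550.06 -100.46   -7.72] 0.9711452227365699
tray [564.34 230.09  43.97  13.5 ] 1.9551698757497091
   scene [274. 209.]   top [214.6 233.9]
head a tray-pred [629.9 158.4] tri [627.7 157.  102.7] [0.7 0.7]
   scene [254.  222.7]   top [223.5 273.6]
head b tray-pred [538.5 136.5] tri [537.3 136.4 101.2] [1.1 1.1]
   scene [224.2 198.9]   top [143.9 272.9]
head c tray-pred [544.5 312.7] tri [542.1 312.2 102.4] [1.8 1.8]
tray only scene [564.88 230.11  13.89]
tray only top [564.38 230.14  13.37]
```

>>> {"fn": "servo_tool", "kwargs": {
  "steps": [
    [255,[0.5,-0.4,1],[0,0,0]],
    [255,[0,0,1],[0,0,0]],
    [255,[0,0,1],[0,0,0]],
    [255,[0,0,1],[0,0,0]],
    [255,[0,0,1],[0,0,0]],
    [255,[0,0,1],[0,0,0]],
    [255,[0,0,1],[0,0,0]],
    [255,[0,0,1],[0,0,0]],
    [255,[0,0,1],[0,0,0]],
    [255,[0,0,1],[0,0,0]]
  ]
}}

```text
time_s: 10.1
ee_pos: [563.2, 229.7, 150.9]
ee_rot: [180.0, 0.0, -166.6]
force: [0.8, -0.2, -2.4]
gripper_width: 11.6
gripper_force: 30.0
```

>>> {"fn": "servo_tool", "kwargs": {
  "steps": [
    [255,[0,0,0.5],[0,0,0]],
    [255,[0,0,0.5],[0,0,0]],
    [255,[0,0,0.5],[0,0,0]],
    [255,[0,0,0.5],[0,0,0]],
    [255,[0,0,0],[0,0,0]],
    [255,[0,0,0],[0,0,0]],
    [255,[0,0,0],[0,0,0]],
    [255,[0,0,0],[0,0,0]],
    [255,[0,0,0],[0,0,0]],
    [255,[0,0,0],[0,0,0]]
  ]
}}

```text
time_s: 11.1
ee_pos: [563.2, 229.7, 149.0]
ee_rot: [180.0, 0.0, -166.6]
force: [0.2, -0.2, -1.2]
gripper_width: 11.8
gripper_force: 30.0
```

```bash
python3 - <<'E'
from h import *
import pickle
to(563.4,229.8,146,193.4); print(state()["torque"])
F={n:cams.grab_frame(n) for n in("scene","top")}
pickle.dump(F,open("f4.pkl","wb"))
c=lambda n,x0,y0,w,h:cv2.resize(F[n]["color"][y0:y0+h,x0:x0+w],(800,600),interpolation=cv2.INTER_CUBIC)
cv2.imwrite("pics/m4.png",c("scene",190,175,112,84)[:,:,::-1])
E
```

```text
t 11.1 pos [563.2 229.7 149. ] rot [ 179.99    0.   -166.58] F [ 0.2 -0.2 -1.2] w 11.8 gf 30.0
 tool shift [-0.2  0.1  3. ]  rotvec(tool) [0.0001 0.     0.0004]
[ 0.00554312  0.05327198 -0.03503098]
```

View pics/m4.png

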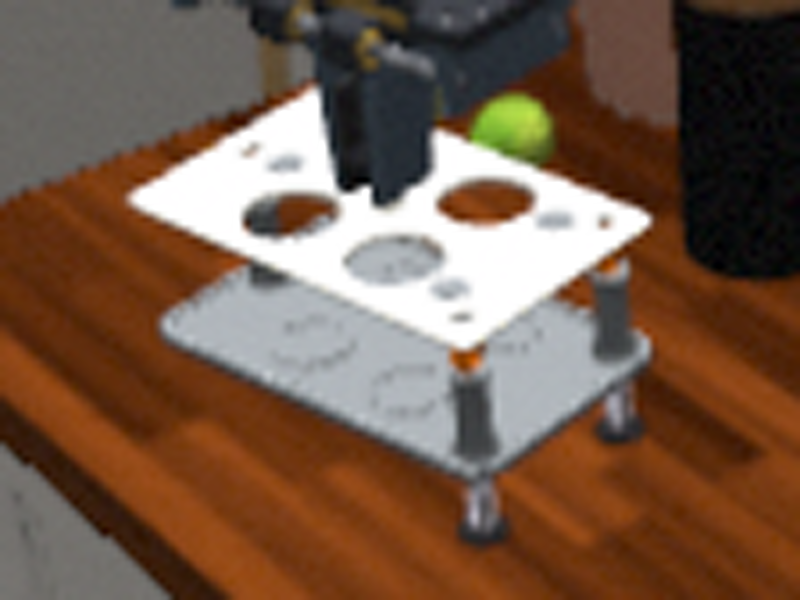

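>>> {"fn": "servo_tool", "kwargs": {
  "steps": [
    [255,[0,0,0.5],[0,0,0]],
    [255,[0,0,0],[0,0,0]],
    [255,[0,0,0],[0,0,0]],
    [255,[0,0,0],[0,0,0]],
    [255,[0,0,0],[0,0,0]],
    [255,[0,0,0],[0,0,0]],
    [255,[0,0,0],[0,0,0]],
    [255,[0,0,0],[0,0,0]],
    [255,[0,0,0],[0,0,0]],
    [255,[0,0,0],[0,0,0]]
  ]
}}

```text
time_s: 12.2
ee_pos: [563.2, 229.7, 148.4]
ee_rot: [180.0, 0.0, -166.6]
force: [0.7, 0.2, -2.4]
gripper_width: 11.7
gripper_force: 30.0
```

```bash
python3 - <<'E'
from h import *
to(563.4,229.8,146,193.4); print(state()["torque"])
import pickle
F=pickle.load(open("f4.pkl","rb"))
f=F["scene"]
for k,(x,y) in zip("abc",((627.7,157),(537.3,136.4),(542.1,312.2))):
    print(k,np.round(proj(f,np.array([[x,y,z] for z in(92,102,112)])+[.2,1.7,0]),1).tolist())
# slot centroid: darkness weight in deck
C=f["color"].astype(float)
for k,(u,v) in zip("abc",((274.8,206),(254.3,219.5),(225,196))):
    u=int(round(u));v=int(round(v));w=np.clip(225-C[v-3:v+4,u-4:u+5].min(2),0,None);yy,xx=np.mgrid[v-3:v+4,u-4:u+5]
    print(k,"slot",round((w*xx).sum()/w.sum(),1),round((w*yy).sum()/w.sum(),1)); print(C[v-2:v+3,u-3:u+4].astype(int)[...,[0,2]].tolist()[2])
from rend import W,POST
print(np.round(proj(f,W([563.2+.2,229.7+1.7,111.1,13.42],[[x,y,2.5] for x,y in POST])),1))
E
```

```text
t 12.2 pos [563.2 229.7 148.4] rot [ 180.      0.   -166.58] F [ 0.7  0.2 -2.4] w 11.7 gf 30.0
 tool shift [-0.2  0.   2.4]  rotvec(tool) [0.0001 0.     0.0004]
[0.00979688 0.00113334 0.00693365]
a [[274.4, 211.8], [274.2, 209.2], [274.0, 206.5]]
b [[254.6, 225.1], [254.3, 222.4], [254.1, 219.7]]
c [[225.1, 201.6], [224.7, 199.0], [224.4, 196.3]]
a slot 277.7 206.5
[[254, 254], [231, 226], [161, 118], [221, 198], [253, 253], [255, 255], [255, 254]]
b slot 254.6 222.1
[[254, 254], [253, 252], [246, 246], [242, 242], [251, 251], [253, 253], [255, 255]]
c slot 223.8 194.7
[[254, 254], [237, 235], [188, 163], [213, 188], [249, 248], [250, 250], [250, 250]]
[[274.1 205.8]
 [254.1 219.3]
 [224.6 195.8]]
```

>>> {"fn": "servo_tool", "kwargs": {
  "steps": [
    [255,[0,0,0.5],[0,0,0]],
    [255,[0,0,0.5],[0,0,0]],
    [255,[0,0,0.5],[0,0,0]],
    [255,[0,0,0.5],[0,0,0]],
    [255,[0,0,0],[0,0,0]],
    [255,[0,0,0],[0,0,0]],
    [255,[0,0,0],[0,0,0]],
    [255,[0,0,0],[0,0,0]],
    [255,[0,0,0],[0,0,0]],
    [255,[0,0,0],[0,0,0]]
  ]
}}

```text
time_s: 13.2
ee_pos: [563.2, 229.7, 146.5]
ee_rot: [180.0, 0.0, -166.6]
force: [0.6, 0.3, -2.9]
gripper_width: 11.9
gripper_force: 30.0
```

>>> {"fn": "servo_tool", "kwargs": {
  "steps": [
    [255,[0,0,0.5],[0,0,0]],
    [255,[0,0,0.5],[0,0,0]],
    [255,[0,0,0.5],[0,0,0]],
    [255,[0,0,0],[0,0,0]],
    [255,[0,0,0],[0,0,0]],
    [255,[0,0,0],[0,0,0]],
    [255,[0,0,0],[0,0,0]],
    [255,[0,0,0],[0,0,0]],
    [255,[0,0,0],[0,0,0]],
    [255,[0,0,0],[0,0,0]]
  ]
}}

```text
time_s: 14.2
ee_pos: [563.2, 229.7, 145.0]
ee_rot: [180.0, 0.0, -166.6]
force: [-0.3, 0.9, -3.2]
gripper_width: 11.8
gripper_force: 30.0
```

>>> {"fn": "servo_tool", "kwargs": {
  "steps": [
    [255,[0,0,0.5],[0,0,0]],
    [255,[0,0,0.5],[0,0,0]],
    [255,[0,0,0.5],[0,0,0]],
    [255,[0,0,0.5],[0,0,0]],
    [255,[0,0,0],[0,0,0]],
    [255,[0,0,0],[0,0,0]],
    [255,[0,0,0],[0,0,0]],
    [255,[0,0,0],[0,0,0]],
    [255,[0,0,0],[0,0,0]],
    [255,[0,0,0],[0,0,0]]
  ]
}}

```text
time_s: 15.2
ee_pos: [563.7, 229.8, 143.2]
ee_rot: [180.0, 0.1, -166.6]
force: [3.1, 1.1, -2.4]
gripper_width: 11.8
gripper_force: 30.0
```

>>> {"fn": "servo_tool", "kwargs": {
  "steps": [
    [255,[0,0,0.5],[0,0,0]],
    [255,[0,0,0.5],[0,0,0]],
    [255,[0,0,0.5],[0,0,0]],
    [255,[0,0,0],[0,0,0]],
    [255,[0,0,0],[0,0,0]],
    [255,[0,0,0],[0,0,0]],
    [255,[0,0,0],[0,0,0]],
    [255,[0,0,0],[0,0,0]],
    [255,[0,0,0],[0,0,0]],
    [255,[0,0,0],[0,0,0]]
  ]
}}

```text
time_s: 16.2
ee_pos: [564.0, 229.9, 141.8]
ee_rot: [180.0, 0.1, -166.6]
force: [4.8, 0.1, -2.2]
gripper_width: 12.0
gripper_force: 30.0
```

```bash
python3 - <<'E'
from h import *
import pickle
to(563.4,229.8,146,193.4); print(state()["torque"])
F={n:cams.grab_frame(n) for n in("scene","top")}
pickle.dump(F,open("f5.pkl","wb"))
c=lambda n,x0,y0,w,h:cv2.resize(F[n]["color"][y0:y0+h,x0:x0+w],(800,600),interpolation=cv2.INTER_CUBIC)
cv2.imwrite("pics/m5.png",c("scene",190,175,112,84)[:,:,::-1])
E
```

```text
t 16.2 pos [564.  229.9 141.8] rot [ 1.7999e+02  1.1000e-01 -1.6658e+02] F [ 4.8  0.1 -2.2] w 12.0 gf 30.0
 tool shift [ 0.5  0.  -4.2]  rotvec(tool) [0.0002 0.002  0.0004]
[ 0.2190406  -1.07266687  0.10290165]
```

View pics/m5.png

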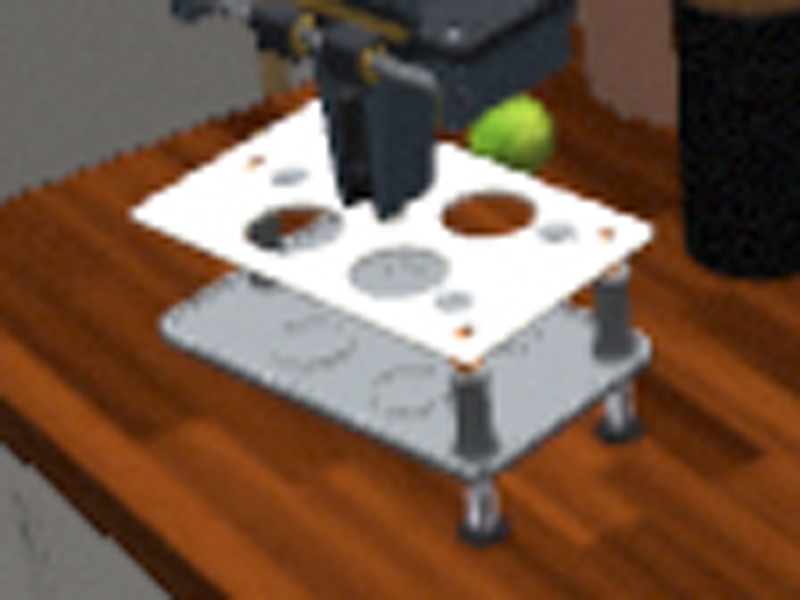

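>>> {"fn": "servo_tool", "kwargs": {
  "steps": [
    [255,[-0.5,0,0],[0,0,0]],
    [255,[-0.7,0,0],[0,0,0]],
    [255,[0,0,0],[0,0,0]],
    [255,[0,0,0],[0,0,0]],
    [255,[0,0,0],[0,0,0]],
    [255,[0,0,0],[0,0,0]],
    [255,[0,0,0],[0,0,0]],
    [255,[0,0,0],[0,0,0]],
    [255,[0,0,0],[0,0,0]],
    [255,[0,0,0],[0,0,0]]
  ]
}}

```text
time_s: 17.3
ee_pos: [564.3, 229.9, 141.4]
ee_rot: [180.0, -0.0, -166.6]
force: [3.1, 0.3, 0.1]
gripper_width: 11.9
gripper_force: 30.0
```

>>> {"fn": "servo_tool", "kwargs": {
  "steps": [
    [255,[0,0,0.5],[0,0,0]],
    [255,[0,0,0.5],[0,0,0]],
    [255,[0,0,0],[0,0,0]],
    [255,[0,0,0],[0,0,0]],
    [255,[0,0,0],[0,0,0]],
    [255,[0,0,0],[0,0,0]],
    [255,[0,0,0],[0,0,0]],
    [255,[0,0,0],[0,0,0]],
    [255,[0,0,0],[0,0,0]],
    [255,[0,0,0],[0,0,0]]
  ]
}}

```text
time_s: 18.3
ee_pos: [564.3, 229.9, 140.5]
ee_rot: [180.0, -0.0, -166.6]
force: [1.0, 0.8, 3.2]
gripper_width: 12.0
gripper_force: 30.0
```

>>> {"fn": "servo_tool", "kwargs": {
  "steps": [
    [255,[0,0,-0.4],[0,0,0]],
    [200,[0,0,0],[0,0,0]],
    [180,[0,0,0],[0,0,0]],
    [150,[0,0,0],[0,0,0]],
    [150,[0,0,0],[0,0,0]],
    [150,[0,0,-5],[0,0,0]],
    [150,[0,0,-10],[0,0,0]],
    [150,[0,0,-15],[0,0,0]],
    [150,[0,0,-20],[0,0,0]],
    [150,[0,0,-10],[0,0,0]]
  ]
}}

```text
time_s: 19.3
ee_pos: [565.3, 230.3, 203.5]
ee_rot: [180.0, 0.2, -166.6]
force: [-0.6, 0.3, 0.0]
gripper_width: 37.6
gripper_force: 0.0
```

```bash
python3 - <<'E'
from h import *
import pickle
from rend import W
p=[564.3,229.9,0,13.42]
F={n:cams.grab_frame(n) for n in("scene","top")}
pickle.dump(F,open("f6.pkl","wb"))
for n,l in zip("abc",((34,-67),(-34,-67),(0,63))):
    X=W(p,[[l[0],l[1],0]])[0]; print(n,np.round(X,1)); to(X[0],X[1],140)
c=lambda n,x0,y0,w,h:cv2.resize(F[n]["color"][y0:y0+h,x0:x0+w],(400,300),interpolation=cv2.INTER_CUBIC)
cv2.imwrite("pics/m6.png",np.hstack([c("top",120,215,128,96),c("scene",190,175,112,84)])[:,:,::-1])
E
python3 fit3.py f6.pkl 102.6 '{"scene":(194,185,298,230)}' 2>/dev/null
```

```text
a [612.9 172.6   0. ]
t 19.4 pos [565.4 230.4 203.1] rot [ 179.96    0.25 -166.58] F [ 0.2 -0.6 -0.1] w 37.5 gf 0.0
 tool shift [-32.6 -67.2  63.2] 
b [546.8 156.8   0. ]
t 19.4 pos [565.4 230.4 203.1] rot [ 179.96    0.25 -166.58] F [ 0.2 -0.6 -0.1] w 37.5 gf 0.0
 tool shift [ 35.4 -67.2  62.9] 
c [549.7 291.2   0. ]
t 19.4 pos [565.4 230.4 203.1] rot [ 179.96    0.25 -166.58] F [ 0.2 -0.6 -0.1] w 37.5 gf 0.0
 tool shift [ 1.4 62.8 63.2] 
scene [565.1  232.    13.58] 0.932 corrected [564.9 230.3] free px 0.66
```

View pics/m6.png

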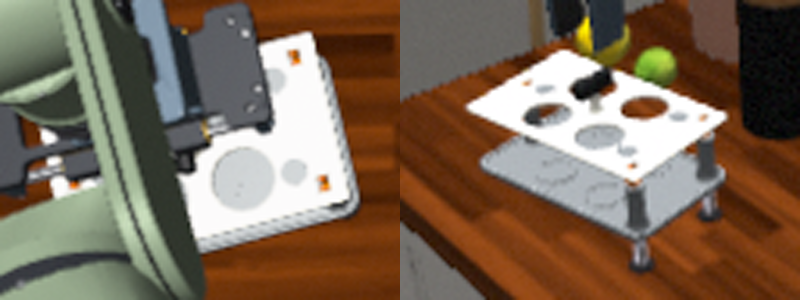

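>>> {"fn": "servo_tool", "kwargs": {
  "steps": [
    [255,[-4,-8,0],[0,0,0]],
    [255,[-6,-12,0],[0,0,0]],
    [255,[-7,-15,5],[0,0,0]],
    [255,[-7,-15,10],[0,0,0]],
    [255,[-6,-11,12],[0,0,0]],
    [255,[-2.5,-6,14],[0,0,0]],
    [255,[0,0,12],[0,0,0]],
    [255,[0,0,7],[0,0,0]],
    [255,[0,0,3],[0,0,0]],
    [255,[0,0,0],[0,0,0]]
  ],
  "squeeze": 20
}}

```text
time_s: 20.4
ee_pos: [611.2, 172.8, 137.5]
ee_rot: [180.0, -0.0, -166.5]
force: [0.4, 1.1, -0.4]
gripper_width: 0.9
gripper_force: 0.0
```

```bash
python3 - <<'E'
from h import *
to(613.2,172.8,130,193.4)
E
```

```text
t 20.4 pos [611.2 172.8 137.5] rot [ 1.7999e+02 -3.0000e-02 -1.6654e+02] F [ 0.4  1.1 -0.4] w 0.9 gf 0.0
 tool shift [-2.  -0.5  7.5]  rotvec(tool) [ 0.0002 -0.0006  0.0011]
```

>>> {"fn": "servo_tool", "kwargs": {
  "steps": [
    [255,[-2,-0.5,1],[0,0,0]],
    [255,[0,0,2],[0,0,0]],
    [255,[0,0,2],[0,0,0]],
    [255,[0,0,1],[0,0,0]],
    [255,[0,0,1],[0,0,0]],
    [255,[0,0,1],[0,0,0]],
    [255,[0,0,1],[0,0,0]],
    [255,[0,0,0.5],[0,0,0]],
    [255,[0,0,0],[0,0,0]],
    [255,[0,0,0],[0,0,0]]
  ]
}}

```text
time_s: 21.4
ee_pos: [613.8, 172.3, 128.7]
ee_rot: [180.0, 0.0, -166.6]
force: [-0.4, -0.7, 4.4]
gripper_width: 0.5
gripper_force: 2.1
```

>>> {"fn": "servo_tool", "kwargs": {
  "steps": [
    [255,[0,0,0.5],[0,0,0]],
    [255,[0,0,0],[0,0,0]],
    [255,[0,0,0.5],[0,0,0]],
    [255,[0,0,0],[0,0,0]],
    [255,[0,0,0.5],[0,0,0]],
    [255,[0,0,0],[0,0,0]],
    [255,[0,0,0.5],[0,0,0]],
    [255,[0,0,0],[0,0,0]],
    [255,[0,0,0],[0,0,0]],
    [255,[0,0,0],[0,0,0]]
  ]
}}

```text
time_s: 22.4
ee_pos: [613.9, 172.4, 126.9]
ee_rot: [180.0, 0.1, -166.6]
force: [-1.0, -0.1, 6.4]
gripper_width: 0.8
gripper_force: 3.2
```

>>> {"fn": "servo_tool", "kwargs": {
  "steps": [
    [255,[0,0,0.5],[0,0,0]],
    [255,[0,0,0.5],[0,0,0]],
    [255,[0,0,0.5],[0,0,0]],
    [255,[0,0,0.5],[0,0,0]],
    [255,[0,0,0.5],[0,0,0]],
    [255,[0,0,0],[0,0,0]],
    [255,[0,0,0],[0,0,0]],
    [255,[0,0,0],[0,0,0]],
    [255,[0,0,0],[0,0,0]],
    [255,[0,0,0],[0,0,0]]
  ]
}}

```text
time_s: 23.4
ee_pos: [614.0, 172.4, 125.1]
ee_rot: [180.0, 0.1, -166.6]
force: [-1.1, -0.3, 9.7]
gripper_width: 0.1
gripper_force: 4.7
```

>>> {"fn": "servo_tool", "kwargs": {
  "steps": [
    [255,[0,0,0.5],[0,0,0]],
    [255,[0,0,0.5],[0,0,0]],
    [255,[0,0,0.5],[0,0,0]],
    [255,[0,0,0.5],[0,0,0]],
    [255,[0,0,0],[0,0,0]],
    [255,[0,0,0],[0,0,0]],
    [255,[0,0,0],[0,0,0]],
    [255,[0,0,0],[0,0,0]],
    [255,[0,0,0],[0,0,0]],
    [255,[0,0,0],[0,0,0]]
  ]
}}

```text
time_s: 24.4
ee_pos: [613.7, 172.3, 121.8]
ee_rot: [180.0, 0.0, -166.6]
force: [2.5, 0.1, 1.2]
gripper_width: 0.5
gripper_force: 1.1
```

>>> {"fn": "servo_tool", "kwargs": {
  "steps": [
    [255,[0,0,0.5],[0,0,0]],
    [255,[0,0,0.5],[0,0,0]],
    [255,[0,0,0.5],[0,0,0]],
    [255,[0,0,0.5],[0,0,0]],
    [255,[0,0,0],[0,0,0]],
    [255,[0,0,0],[0,0,0]],
    [255,[0,0,0],[0,0,0]],
    [255,[0,0,0],[0,0,0]],
    [255,[0,0,0],[0,0,0]],
    [255,[0,0,0],[0,0,0]]
  ]
}}

```text
time_s: 25.4
ee_pos: [613.7, 172.4, 121.0]
ee_rot: [180.0, 0.0, -166.6]
force: [-1.0, -0.5, 7.8]
gripper_width: 0.2
gripper_force: 4.0
```

```bash
cat > dep.py <<'E'
from h import *
import pickle,sys
from rend import W
F={n:cams.grab_frame(n) for n in("scene","top")}; pickle.dump(F,open(sys.argv[1],"wb"))
P={"f6":pickle.load(open("f6.pkl","rb")),"now":F}
L={"a":[(54,-90),(54,-75),(38,-92),(30,-90)],"b":[(-54,-92),(-54,-75),(-38,-92),(-30,-90)],"c":[(-15,90),(15,90),(-25,85),(25,85)],"mid":[(0,-31),(0,-60),(0,-90),(-54,0),(54,0)]}
for lab,G in P.items():
  for n in G:
    f=G[n];out=[]
    R,e,Fo,cx,cy=cam(f)
    for k,l in L.items():
        zs=[]
        for x,y in l:
            zz=100.
            for it in range(6):
                u=proj(f,W([564.6,230.1,zz,13.45],[[x,y,0]]))[0]
                i,j=int(round(u[1])),int(round(u[0])); d=np.median(f["z_map"][i-1:i+2,j-1:j+2]); e0,dd=ray(f,u); zz=.5*zz+.5*np.clip((e0+dd*d)[2],70,140)
            c=f["color"][i,j]; zs.append(f"{zz:.1f}{'' if c.min()>190 else '*'}")
        out.append(k+":"+" ".join(zs))
    print(lab,n,"| ".join(out))
s=state();print(np.round(s["ee_pos"],1),np.round(s["force"],1),s["time_s"])
E
python3 dep.py f7.pkl
```

```text
f6 scene a:109.4 110.2 108.3 109.4| b:91.6* 109.5 108.2 108.3| c:109.2 108.5 107.8 108.9| mid:109.2 108.8 108.1 108.4 108.0
f6 top a:107.7 108.0 107.4 106.0| b:106.1 109.3 106.8 106.4| c:129.3* 139.4* 139.4* 128.9*| mid:107.6 139.4* 107.5 107.7 139.4*
now scene a:95.4 107.4* 95.8 98.5| b:107.0 106.1 103.7 102.8| c:109.3 104.4 109.9 105.3| mid:103.9 103.7 100.3 70.5* 98.5
now top a:139.4* 139.4* 139.4* 95.9*| b:104.2 139.4* 102.3 103.3| c:139.4* 139.4* 139.4* 139.4*| mid:139.4* 139.4* 98.3 139.4* 95.6
[613.7 172.3 121.1] [-0.3  0.6  7.5] 25.5
```

>>> {"fn": "servo_tool", "kwargs": {
  "steps": [
    [255,[0,0,-6],[0,0,0]],
    [255,[0,0,-9],[0,0,0]],
    [255,[6,0,-7],[0,0,0]],
    [255,[14,0,0],[0,0,0]],
    [255,[16,0,0],[0,0,0]],
    [255,[16,0,0],[0,0,0]],
    [255,[11,0,0],[0,0,0]],
    [255,[5,0,2],[0,0,0]],
    [255,[0,0,3],[0,0,0]],
    [255,[0,0,0],[0,0,0]]
  ]
}}

```text
time_s: 26.5
ee_pos: [547.7, 156.6, 136.5]
ee_rot: [180.0, -0.0, -166.6]
force: [0.6, -0.9, 0.0]
gripper_width: 0.4
gripper_force: 0.0
```

```bash
python3 - <<'E'
from h import *
to(547.1,157.0,130,193.4)
E
```

```text
t 26.5 pos [547.7 156.6 136.5] rot [ 1.8000e+02 -1.0000e-02 -1.6658e+02] F [ 0.6 -0.9  0. ] w 0.4 gf 0.0
 tool shift [0.5 0.5 6.5]  rotvec(tool) [ 0.     -0.0001  0.0003]
```

>>> {"fn": "servo_tool", "kwargs": {
  "steps": [
    [255,[0.5,0.5,2],[0,0,0]],
    [255,[0,0,1.5],[0,0,0]],
    [255,[0,0,1],[0,0,0]],
    [255,[0,0,1],[0,0,0]],
    [255,[0,0,1],[0,0,0]],
    [255,[0,0,1],[0,0,0]],
    [255,[0,0,0.5],[0,0,0]],
    [255,[0,0,0.5],[0,0,0]],
    [255,[0,0,0],[0,0,0]],
    [255,[0,0,0],[0,0,0]]
  ]
}}

```text
time_s: 27.5
ee_pos: [546.9, 156.9, 128.5]
ee_rot: [180.0, 0.0, -166.6]
force: [-1.8, -0.6, 3.2]
gripper_width: 0.6
gripper_force: 1.8
```

>>> {"fn": "servo_tool", "kwargs": {
  "steps": [
    [255,[0,0,0.5],[0,0,0]],
    [255,[0,0,0.5],[0,0,0]],
    [255,[0,0,0.5],[0,0,0]],
    [255,[0,0,0.5],[0,0,0]],
    [255,[0,0,0.5],[0,0,0]],
    [255,[0,0,0.5],[0,0,0]],
    [255,[0,0,0],[0,0,0]],
    [255,[0,0,0],[0,0,0]],
    [255,[0,0,0],[0,0,0]],
    [255,[0,0,0],[0,0,0]]
  ]
}}

```text
time_s: 28.5
ee_pos: [546.9, 156.9, 125.4]
ee_rot: [180.0, 0.0, -166.6]
force: [0.1, 0.1, 5.1]
gripper_width: 0.7
gripper_force: 2.4
```

>>> {"fn": "servo_tool", "kwargs": {
  "steps": [
    [255,[0,0,0.5],[0,0,0]],
    [255,[0,0,0.5],[0,0,0]],
    [255,[0,0,0.5],[0,0,0]],
    [255,[0,0,0.5],[0,0,0]],
    [255,[0,0,0.5],[0,0,0]],
    [255,[0,0,0],[0,0,0]],
    [255,[0,0,0],[0,0,0]],
    [255,[0,0,0],[0,0,0]],
    [255,[0,0,0],[0,0,0]],
    [255,[0,0,0],[0,0,0]]
  ]
}}

```text
time_s: 29.5
ee_pos: [546.9, 156.9, 122.9]
ee_rot: [180.0, 0.0, -166.6]
force: [-0.0, 0.1, 0.4]
gripper_width: 0.4
gripper_force: 0.0
```

>>> {"fn": "servo_tool", "kwargs": {
  "steps": [
    [255,[0,0,0.5],[0,0,0]],
    [255,[0,0,0.5],[0,0,0]],
    [255,[0,0,0.5],[0,0,0]],
    [255,[0,0,0.5],[0,0,0]],
    [255,[0,0,0],[0,0,0]],
    [255,[0,0,0],[0,0,0]],
    [255,[0,0,0],[0,0,0]],
    [255,[0,0,0],[0,0,0]],
    [255,[0,0,0],[0,0,0]],
    [255,[0,0,0],[0,0,0]]
  ]
}}

```text
time_s: 30.5
ee_pos: [546.9, 156.9, 120.8]
ee_rot: [180.0, 0.0, -166.6]
force: [0.4, -0.6, 0.1]
gripper_width: 0.4
gripper_force: 0.2
```

```bash
python3 dep.py f8.pkl | grep -v f6
```

```text
now scene a:94.3 99.0* 97.3* 95.5| b:97.7 99.2 98.2 98.6| c:107.0 105.4 108.2 110.2| mid:139.4* 137.2* 95.2 103.2 139.4*
now top a:139.4* 139.4* 139.4* 139.4*| b:99.4 139.4* 139.4* 139.4*| c:121.9* 129.0* 139.4* 135.2*| mid:139.4* 139.4* 139.4* 139.4* 139.4*
[546.9 156.9 120.8] [0.  1.2 0.2] 30.6
```

>>> {"fn": "servo_tool", "kwargs": {
  "steps": [
    [255,[0,0,0.5],[0,0,0]],
    [255,[0,0,0.5],[0,0,0]],
    [255,[0,0,0.5],[0,0,0]],
    [255,[0,0,0.5],[0,0,0]],
    [255,[0,0,0],[0,0,0]],
    [255,[0,0,0],[0,0,0]],
    [255,[0,0,0],[0,0,0]],
    [255,[0,0,0],[0,0,0]],
    [255,[0,0,0],[0,0,0]],
    [255,[0,0,0],[0,0,0]]
  ]
}}

```text
time_s: 31.6
ee_pos: [546.9, 156.9, 118.8]
ee_rot: [180.0, 0.0, -166.6]
force: [-0.1, 0.9, 0.4]
gripper_width: 0.7
gripper_force: 0.0
```

>>> {"fn": "servo_tool", "kwargs": {
  "steps": [
    [255,[0,0,0.5],[0,0,0]],
    [255,[0,0,0.5],[0,0,0]],
    [255,[0,0,0.5],[0,0,0]],
    [255,[0,0,0.5],[0,0,0]],
    [255,[0,0,0],[0,0,0]],
    [255,[0,0,0],[0,0,0]],
    [255,[0,0,0],[0,0,0]],
    [255,[0,0,0],[0,0,0]],
    [255,[0,0,0],[0,0,0]],
    [255,[0,0,0],[0,0,0]]
  ]
}}

```text
time_s: 32.6
ee_pos: [547.0, 157.0, 118.1]
ee_rot: [180.0, 0.1, -166.6]
force: [-3.1, -1.0, 6.4]
gripper_width: 0.7
gripper_force: 3.7
```

```bash
python3 dep.py f8.pkl | grep -v f6
```

```text
now scene a:93.7 103.3* 96.1 94.6| b:94.0 96.6 95.0 94.5| c:107.8 106.3 105.7 137.9*| mid:139.4* 137.0* 93.9 98.8 139.4*
now top a:139.4* 139.4* 139.4* 139.4*| b:95.2 139.4* 139.4* 139.4*| c:121.9* 116.8 139.4* 129.1*| mid:139.4* 139.4* 139.4* 139.4* 139.4*
[547. 157. 118.] [-1.8 -0.2  6.9] 32.7
```

>>> {"fn": "servo_tool", "kwargs": {
  "steps": [
    [255,[0,0,-6],[0,0,0]],
    [255,[0,0,-14],[0,0,0]],
    [255,[0,0,-20],[0,0,0]],
    [255,[0,5,-14],[0,0,0]],
    [255,[-5,20,0],[0,0,0]],
    [255,[-8,28,0],[0,0,0]],
    [255,[-8,30,0],[0,0,0]],
    [255,[-8,28,0],[0,0,0]],
    [255,[-5,19,0],[0,0,0]],
    [255,[0,0,8],[0,0,0]]
  ]
}}

```text
time_s: 33.7
ee_pos: [550.4, 293.8, 163.5]
ee_rot: [179.9, 0.2, -166.4]
force: [0.2, -0.3, 0.1]
gripper_width: 0.6
gripper_force: 0.0
```

```bash
python3 - <<'E'
from h import *
from rend import W
X=W([564.6,230.1,0,13.42],[[0,63,0]])[0];print(X)
to(X[0],X[1],130,193.4)
E
```

```text
[549.97849051 291.37978019   0.        ]
t 33.7 pos [550.4 293.8 163.5] rot [ 1.7994e+02  1.6000e-01 -1.6643e+02] F [ 0.2 -0.3  0.1] w 0.6 gf 0.0
 tool shift [ 1.1 -2.3 33.5]  rotvec(tool) [0.0011 0.0028 0.003 ]
```

>>> {"fn": "servo_tool", "kwargs": {
  "steps": [
    [255,[0,0,4],[0,0,0]],
    [255,[0,0,6],[0,0,0]],
    [255,[0,0,6],[0,0,0]],
    [255,[0,0,4],[0,0,0]],
    [255,[0,0,3],[0,0,0]],
    [255,[0,0,2],[0,0,0]],
    [255,[0,0,1],[0,0,0]],
    [255,[0,0,0],[0,0,0]],
    [255,[0,0,0],[0,0,0]],
    [255,[0,0,0],[0,0,0]]
  ]
}}

```text
time_s: 34.7
ee_pos: [549.9, 291.4, 137.1]
ee_rot: [180.0, 0.0, -166.6]
force: [1.1, -0.4, 0.9]
gripper_width: 0.4
gripper_force: 0.0
```

```bash
python3 - <<'E'
from h import *
to(550,291.4,130,193.4)
E
```

```text
t 34.7 pos [549.9 291.4 137.1] rot [ 1.7999e+02  3.0000e-02 -1.6657e+02] F [ 1.1 -0.4  0.9] w 0.4 gf 0.0
 tool shift [-0.1  0.   7.1]  rotvec(tool) [0.0002 0.0005 0.0005]
```

>>> {"fn": "servo_tool", "kwargs": {
  "steps": [
    [255,[0,0,1.5],[0,0,0]],
    [255,[0,0,1.5],[0,0,0]],
    [255,[0,0,1],[0,0,0]],
    [255,[0,0,1],[0,0,0]],
    [255,[0,0,1],[0,0,0]],
    [255,[0,0,1],[0,0,0]],
    [255,[0,0,1],[0,0,0]],
    [255,[0,0,1],[0,0,0]],
    [255,[0,0,0],[0,0,0]],
    [255,[0,0,0],[0,0,0]]
  ]
}}

```text
time_s: 35.7
ee_pos: [549.8, 291.3, 127.9]
ee_rot: [180.0, 0.0, -166.6]
force: [-0.2, 0.5, 0.7]
gripper_width: 0.5
gripper_force: 0.0
```

>>> {"fn": "servo_tool", "kwargs": {
  "steps": [
    [255,[0,0,0.5],[0,0,0]],
    [255,[0,0,0.5],[0,0,0]],
    [255,[0,0,0],[0,0,0]],
    [255,[0,0,0.5],[0,0,0]],
    [255,[0,0,0],[0,0,0]],
    [255,[0,0,0],[0,0,0]],
    [255,[0,0,0],[0,0,0]],
    [255,[0,0,0],[0,0,0]],
    [255,[0,0,0],[0,0,0]],
    [255,[0,0,0],[0,0,0]]
  ]
}}

```text
time_s: 36.7
ee_pos: [549.8, 291.3, 126.4]
ee_rot: [180.0, 0.0, -166.6]
force: [-0.2, -0.6, 1.1]
gripper_width: 0.5
gripper_force: 0.8
```

>>> {"fn": "servo_tool", "kwargs": {
  "steps": [
    [255,[0,0,0.5],[0,0,0]],
    [255,[0,0,0.5],[0,0,0]],
    [255,[0,0,0.5],[0,0,0]],
    [255,[0,0,0.5],[0,0,0]],
    [255,[0,0,0.5],[0,0,0]],
    [255,[0,0,0],[0,0,0]],
    [255,[0,0,0],[0,0,0]],
    [255,[0,0,0],[0,0,0]],
    [255,[0,0,0],[0,0,0]],
    [255,[0,0,0],[0,0,0]]
  ]
}}

```text
time_s: 37.7
ee_pos: [549.9, 291.4, 124.0]
ee_rot: [180.0, 0.0, -166.6]
force: [-0.6, 1.0, 4.6]
gripper_width: 0.3
gripper_force: 2.4
```

>>> {"fn": "servo_tool", "kwargs": {
  "steps": [
    [255,[0,0,0.5],[0,0,0]],
    [255,[0,0,0.5],[0,0,0]],
    [255,[0,0,0.5],[0,0,0]],
    [255,[0,0,0],[0,0,0]],
    [255,[0,0,0],[0,0,0]],
    [255,[0,0,0],[0,0,0]],
    [255,[0,0,0],[0,0,0]],
    [255,[0,0,0],[0,0,0]],
    [255,[0,0,0],[0,0,0]],
    [255,[0,0,0],[0,0,0]]
  ]
}}

```text
time_s: 38.7
ee_pos: [549.9, 291.5, 122.6]
ee_rot: [180.0, 0.0, -166.6]
force: [-2.0, 1.8, 4.9]
gripper_width: 0.2
gripper_force: 2.7
```

>>> {"fn": "servo_tool", "kwargs": {
  "steps": [
    [255,[0,0,0.5],[0,0,0]],
    [255,[0,0,0.5],[0,0,0]],
    [255,[0,0,0.5],[0,0,0]],
    [255,[0,0,0.5],[0,0,0]],
    [255,[0,0,0],[0,0,0]],
    [255,[0,0,0],[0,0,0]],
    [255,[0,0,0],[0,0,0]],
    [255,[0,0,0],[0,0,0]],
    [255,[0,0,0],[0,0,0]],
    [255,[0,0,0],[0,0,0]]
  ]
}}

```text
time_s: 39.7
ee_pos: [549.8, 291.3, 120.4]
ee_rot: [180.0, 0.0, -166.6]
force: [-0.6, 0.0, 0.4]
gripper_width: 0.4
gripper_force: 0.0
```

Force dropped: click at c. Now find the hard stop.

>>> {"fn": "servo_tool", "kwargs": {
  "steps": [
    [255,[0,0,0.5],[0,0,0]],
    [255,[0,0,0.5],[0,0,0]],
    [255,[0,0,0.5],[0,0,0]],
    [255,[0,0,0.5],[0,0,0]],
    [255,[0,0,0],[0,0,0]],
    [255,[0,0,0],[0,0,0]],
    [255,[0,0,0],[0,0,0]],
    [255,[0,0,0],[0,0,0]],
    [255,[0,0,0],[0,0,0]],
    [255,[0,0,0],[0,0,0]]
  ]
}}

```text
time_s: 40.7
ee_pos: [549.8, 291.3, 118.4]
ee_rot: [180.0, 0.0, -166.6]
force: [0.2, 0.0, 0.2]
gripper_width: 0.6
gripper_force: 0.0
```

>>> {"fn": "servo_tool", "kwargs": {
  "steps": [
    [255,[0,0,0.5],[0,0,0]],
    [255,[0,0,0.5],[0,0,0]],
    [255,[0,0,0.5],[0,0,0]],
    [255,[0,0,0],[0,0,0]],
    [255,[0,0,0],[0,0,0]],
    [255,[0,0,0],[0,0,0]],
    [255,[0,0,0],[0,0,0]],
    [255,[0,0,0],[0,0,0]],
    [255,[0,0,0],[0,0,0]],
    [255,[0,0,0],[0,0,0]]
  ]
}}

```text
time_s: 41.7
ee_pos: [549.8, 291.2, 116.9]
ee_rot: [180.0, 0.0, -166.6]
force: [0.3, 0.5, -0.2]
gripper_width: 0.2
gripper_force: 0.0
```

>>> {"fn": "servo_tool", "kwargs": {
  "steps": [
    [255,[0,0,0.5],[0,0,0]],
    [255,[0,0,0.5],[0,0,0]],
    [255,[0,0,0.5],[0,0,0]],
    [255,[0,0,0],[0,0,0]],
    [255,[0,0,0],[0,0,0]],
    [255,[0,0,0],[0,0,0]],
    [255,[0,0,0],[0,0,0]],
    [255,[0,0,0],[0,0,0]],
    [255,[0,0,0],[0,0,0]],
    [255,[0,0,0],[0,0,0]]
  ]
}}

```text
time_s: 42.7
ee_pos: [549.8, 291.3, 116.3]
ee_rot: [180.0, 0.0, -166.6]
force: [-0.8, -0.2, 5.1]
gripper_width: 0.2
gripper_force: 2.7
```

```bash
python3 dep.py f9.pkl | grep -v f6
```

```text
now scene a:96.6 98.9* 95.5 95.7| b:95.3 94.7 95.0 94.6| c:94.5 139.2* 95.0 139.2*| mid:94.5 95.4 95.6 94.1 95.1
now top a:93.2 93.8 94.7 94.0| b:94.1 92.9 91.9 92.9| c:139.4* 139.4* 139.4* 139.4*| mid:92.6 94.4 92.4 94.7 139.4*
[549.8 291.3 116.3] [-0.8 -0.6  5.3] 42.8
```

>>> {"fn": "servo_tool", "kwargs": {
  "steps": [
    [255,[0,0,0.5],[0,0,0]],
    [255,[0,0,0.3],[0,0,0]],
    [255,[0,0,0],[0,0,0]],
    [255,[0,0,0],[0,0,0]],
    [255,[0,0,0],[0,0,0]],
    [255,[0,0,0],[0,0,0]],
    [255,[0,0,0],[0,0,0]],
    [255,[0,0,0],[0,0,0]],
    [255,[0,0,0],[0,0,0]],
    [255,[0,0,0],[0,0,0]]
  ]
}}

```text
time_s: 43.8
ee_pos: [549.8, 291.3, 116.3]
ee_rot: [180.0, 0.1, -166.6]
force: [-2.1, -1.6, 9.6]
gripper_width: 0.4
gripper_force: 4.6
```

>>> {"fn": "servo_tool", "kwargs": {
  "steps": [
    [255,[0,0,-6],[0,0,0]],
    [255,[0,0,-14],[0,0,0]],
    [255,[0,0,-18],[0,0,0]],
    [255,[-3,-8,-14],[0,0,0]],
    [255,[-6,-24,0],[0,0,0]],
    [255,[-8,-30,0],[0,0,0]],
    [255,[-8,-30,0],[0,0,0]],
    [255,[-6,-26,0],[0,0,0]],
    [255,[-3,-12,5],[0,0,0]],
    [255,[0,0,8],[0,0,0]]
  ]
}}

```text
time_s: 44.8
ee_pos: [614.0, 171.7, 153.9]
ee_rot: [180.0, 0.1, -166.7]
force: [-0.3, 0.6, 0.1]
gripper_width: 0.4
gripper_force: 0.0
```

>>> {"fn": "servo_tool", "kwargs": {
  "steps": [
    [255,[0,0,8],[0,0,0]],
    [255,[0,0,8],[0,0,0]],
    [255,[0,0,7],[0,0,0]],
    [255,[0,0,5],[0,0,0]],
    [255,[0,0,3],[0,0,0]],
    [255,[0,0,2],[0,0,0]],
    [255,[0,0,1],[0,0,0]],
    [255,[0,0,0],[0,0,0]],
    [255,[0,0,0],[0,0,0]],
    [255,[0,0,0],[0,0,0]]
  ]
}}

```text
time_s: 45.8
ee_pos: [613.2, 172.7, 119.8]
ee_rot: [180.0, 0.0, -166.6]
force: [-0.1, 0.1, -0.0]
gripper_width: 0.9
gripper_force: 0.0
```

>>> {"fn": "servo_tool", "kwargs": {
  "steps": [
    [255,[0,0,1],[0,0,0]],
    [255,[0,0,0.8],[0,0,0]],
    [255,[0,0,0.7],[0,0,0]],
    [255,[0,0,0.5],[0,0,0]],
    [255,[0,0,0.5],[0,0,0]],
    [255,[0,0,0.5],[0,0,0]],
    [255,[0,0,0],[0,0,0]],
    [255,[0,0,0],[0,0,0]],
    [255,[0,0,0],[0,0,0]],
    [255,[0,0,0],[0,0,0]]
  ]
}}

```text
time_s: 46.8
ee_pos: [613.1, 172.7, 116.3]
ee_rot: [180.0, 0.0, -166.6]
force: [-2.0, -0.5, 5.3]
gripper_width: 0.4
gripper_force: 2.7
```

>>> {"fn": "servo_tool", "kwargs": {
  "steps": [
    [255,[0,0,0.5],[0,0,0]],
    [255,[0,0,0.3],[0,0,0]],
    [255,[0,0,0],[0,0,0]],
    [255,[0,0,0],[0,0,0]],
    [255,[0,0,0],[0,0,0]],
    [255,[0,0,0],[0,0,0]],
    [255,[0,0,0],[0,0,0]],
    [255,[0,0,0],[0,0,0]],
    [255,[0,0,0],[0,0,0]],
    [255,[0,0,0],[0,0,0]]
  ]
}}

```text
time_s: 47.8
ee_pos: [613.1, 172.7, 116.3]
ee_rot: [180.0, 0.1, -166.6]
force: [-2.7, -1.1, 9.2]
gripper_width: 0.3
gripper_force: 4.4
```

>>> {"fn": "servo_tool", "kwargs": {
  "steps": [
    [255,[0,0,-8],[0,0,0]],
    [255,[0,0,-12],[0,0,0]],
    [255,[6,0,-4],[0,0,0]],
    [255,[15,0,0],[0,0,0]],
    [255,[17,0,0],[0,0,0]],
    [255,[16,0,0],[0,0,0]],
    [255,[10,0,4],[0,0,0]],
    [255,[4,0,7],[0,0,0]],
    [255,[0,0,6],[0,0,0]],
    [255,[0,0,2],[0,0,0]]
  ]
}}

```text
time_s: 48.8
ee_pos: [546.9, 156.9, 118.7]
ee_rot: [180.0, -0.1, -166.6]
force: [-0.1, 1.3, 0.2]
gripper_width: 0.1
gripper_force: 0.0
```

>>> {"fn": "servo_tool", "kwargs": {
  "steps": [
    [255,[0,0,0.5],[0,0,0]],
    [255,[0,0,0.5],[0,0,0]],
    [255,[0,0,0.5],[0,0,0]],
    [255,[0,0,0.5],[0,0,0]],
    [255,[0,0,0.5],[0,0,0]],
    [255,[0,0,0.5],[0,0,0]],
    [255,[0,0,0],[0,0,0]],
    [255,[0,0,0],[0,0,0]],
    [255,[0,0,0],[0,0,0]],
    [255,[0,0,0],[0,0,0]]
  ]
}}

```text
time_s: 49.8
ee_pos: [546.9, 156.9, 116.8]
ee_rot: [180.0, 0.0, -166.6]
force: [-1.0, 0.5, 0.3]
gripper_width: 0.7
gripper_force: 0.0
```

>>> {"fn": "servo_tool", "kwargs": {
  "steps": [
    [255,[0,0,0.5],[0,0,0]],
    [255,[0,0,0.5],[0,0,0]],
    [255,[0,0,0.5],[0,0,0]],
    [255,[0,0,0.4],[0,0,0]],
    [255,[0,0,0],[0,0,0]],
    [255,[0,0,0],[0,0,0]],
    [255,[0,0,0],[0,0,0]],
    [255,[0,0,0],[0,0,0]],
    [255,[0,0,0],[0,0,0]],
    [255,[0,0,0],[0,0,0]]
  ]
}}

```text
time_s: 50.8
ee_pos: [546.9, 156.9, 116.3]
ee_rot: [180.0, 0.1, -166.6]
force: [-1.5, -0.9, 8.0]
gripper_width: 0.5
gripper_force: 4.4
```

>>> {"fn": "servo_tool", "kwargs": {
  "steps": [
    [255,[0,0,-8],[0,0,0]],
    [255,[0,0,-15],[0,0,0]],
    [255,[0,0,-25],[0,0,0]],
    [255,[0,0,-30],[0,0,0]],
    [255,[0,0,-25],[0,0,0]],
    [255,[0,0,-12],[0,0,0]],
    [255,[0,0,0],[0,0,0]],
    [255,[0,0,0],[0,0,0]],
    [255,[0,0,0],[0,0,0]],
    [255,[0,0,0],[0,0,0]]
  ]
}}

```text
time_s: 51.8
ee_pos: [546.3, 156.8, 228.4]
ee_rot: [180.0, -0.2, -166.6]
force: [0.2, 0.5, -0.6]
gripper_width: 0.3
gripper_force: 0.0
```

```bash
python3 dep.py f10.pkl | grep -v f6
```

```text
now scene a:95.1 101.2* 94.8 95.3| b:97.4 94.3 93.5 96.4| c:95.5 94.4 94.2 93.8| mid:95.8 93.2 96.4 95.0 94.5
now top a:93.8 139.4* 139.4* 139.4*| b:94.2 94.5 94.1 97.0| c:139.4* 139.4* 139.4* 139.4*| mid:139.4* 139.4* 139.4* 93.9 139.4*
[546.6 156.8 228.9] [-0.3  0.   0.8] 51.9
```

All three pads stand hard at the same height (TCP z 116.3), the deck is flat, and the tool is clear of it.

```bash
python3 -c "
from workcell import ticket
print(ticket.job_done())"
```

```text
the job is handed in; nothing more can be done
None
```

The deck is on the stand with all three posts pressed home one at a time (a, b, then c): each pad stops hard at the same height, no force reading passed 10 N, and the job was handed in at 51.9 s with the tool clear; no verdict came back.

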